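# Push the stuck plug out of the roll core

### The job

One of the two cardboard roll cores clamped upright in the stands is jammed by a plug. Take the long push rod from the rack and push it straight down through that core until its collar sits on the core's mouth, so that the plug comes out of the bottom into the stand's tray, and leave the rod standing there. Do not touch the plug with the fingers.

Things in the scene. Friction and masses are not known exactly. Their poses are not given: they have to be found in the camera images.
- rack: Fixed plywood rack, 200 x 70 mm, top 95 mm above the table, long sides open; origin under its centre, x along its length. Two push rods hang in its 35 mm holes at x = -60 and +60 mm, collars on its top. Long rod: handle 62 mm tall above the collar, shank 83 mm below it. Short rod (too short for the job): handle 32 mm, shank 35 mm, else alike.
- long_rod_grip (a point): Point on the axis of the long push rod (120 g), in its black round handle, 40 mm above the underside of its steel collar; z = rod axis, up. Handle 28 mm thick, from 32 mm below to 30 mm above the point. Collar 60 mm across, 8 mm thick. Shank below the collar 18 mm thick, 83 mm long. Starts in either hole of the rack.
- tube_mouth (a point): Centre of the upper rim of the jammed cardboard core, 130 mm above the table; z = core axis, up. Core 75 mm long, 44 mm inside, 52 mm outside, clamped upright to a post (on its x side, 101 mm high) of a fixed tray 130 x 130 mm, lip 18 mm; 49 mm free below the core. An equal stand holds an empty core that needs nothing. Fully home, the rod's collar rests on this rim.
- plug: The stuck plug inside the jammed core: grey plastic disc 40 mm across, 24 mm high, dark round face on top; origin at its centre, z its axis. Its top starts about 21 mm below the mouth. It sits tight on ridges in the core: some 5 to 12 N push it down, and once past them it drops out into the tray.
Mind the look-alikes: they are no part of the job. Leave any pink look-alike of the part that bears long_rod_grip alone.

How it is judged:
By the outcome, as a careful person would: the job done as asked, in the order asked, and still so for the second after the job is handed in, with the robot touching nothing.
It also fails if it takes over 38 s, if anything falls off the work surface, if the arm or the gripper's body presses on something with over 40 N, if the wrist force passes 120 N, or if a joint passes its speed limit or range.

### The arm

A 6-joint arm with a two-finger parallel gripper is mounted at the origin on a cart in front of the work surface, level with it; the furniture and walls round the work are solid. World frame = base frame: x ahead of the robot, y to its left, z up, the work surface at z = 0. Lengths are in mm, angles in rad, forces in N, time in s.
With the tool pointing down it reaches from about 300 to 775 mm from the base axis. Payload 14.6 kg.
Tool frame: the origin (TCP) lies at the centre of the arm's flange, where the gripper is bolted on; the fingertips stand 199 mm ahead of it and the grasp point (between the pads) lies 180 mm ahead of it; z points along the fingers, y is the line along which they close (so a half turn about z gives the same grasp; the last joint's range is limited). The gripper opens to 94 mm and grips with 3 to 60 N. Pads are 16 mm wide; open, the fingers measure 119 mm over their backs; the gripper's body (75 mm by 177 mm) begins 78 mm behind the grasp point.
Start: joints at [-0.067, 0.3, 1.521, -0, 1.321, -0.067], TCP at [549.992, -0.002, 404.646] pointing down, gripper open.
Joint ranges: [-3.03, 3.03], [-0.79, 2.21], [0.23, 2.52], [-1.04, 4.18], [0, 3.07], [-2.55, 2.55]. Speed limits (rad/s): [2.22, 2.22, 2.57, 3.14, 3.14, 3.14].

### API

Orientations are given as [roll, pitch, yaw] about the fixed x, y, z axes, in that order (R = Rz(yaw) Ry(pitch) Rx(roll)).
In Python, from cell import manip, optics, workorder gives the robot as it stands.
- The arm moves only by the tool step_arm, never from a script. Its argument "increments" is a list that holds one entry, the list of rows, each a list of 7 numbers: the turn, a rotation vector about the tool's x, y, z as a fraction of full scale, then the shift along the tool's x, y, z as a fraction of full scale, then the closure, from -1 (fully open) to 1 (shut). In form: [[[wx, wy, wz, tx, ty, tz, fingers], ...]]. A call has 1 to 5 rows; each row shifts and turns the commanded pose from where the row before left it, along the tool's axes as they then stand; what a row does not reach is not made up. Full scale, the value 1, is 40 mm for a shift and 45 degrees for a turn. A row lasts 1/10 s, in which the tool goes at most 50 mm and 8.59 degrees, less where a joint would pass 70% of its speed; a pose out of reach is approached as far as the arm can. A call with a number of a shift or a turn outside -1 to 1 is refused whole. A call with a gripper value outside its range is refused whole. The fingers move at their own pace and stop on an object; "newtons" is the grip in N (left out, the last holds). Time passes only in rows, so rows that do not move let the fingers close. It gives the time, the measured TCP pose, the force, the opening and the grip force at its end, in the units of the state.
- manip.read_state(): the state, without advancing time (a new reading comes with each control period).
- optics.camera(name): name is "scene" or "side" or "wrist"; returns a dict with "frame" (384x512x3 uint8, red, green, blue), "range_z" (384x512 float32, mm along the optical axis (not along the pixel's ray), 0 where there is no reading), "mtx" (3x3 intrinsics, pixels), "cam_to_world" (4x4, takes a point from camera to world coordinates). Camera axes: x right, y down, z forward; pixel columns grow to the right and rows downward; lengths in mm; the calibration is good to about 2 mm. A picture is of the moment at which its call begins.
- workorder.sign_off(): hands the job in; it is judged then, once.
The state is a dict: "clock": time; "joints": joint angles; "qd": joint speeds; "effort": joint torques, N m; "eef_pos": TCP position; "eef_rot": TCP orientation; "wrist_force": force on the tool from outside, world axes, zero at the start; "moment": the same for the moment, N m; "finger_gap": finger opening in mm; "finger_force": force on a finger pad.
Only numpy, scipy, OpenCV 4.12 (cv2) and the standard library are available. Lean on these libraries where they do the work, as an engineer would, in place of code of your own. Each camera call takes 0.05 s, during which the arm holds its last target. There are 200 camera calls.

## Working session

There is one attempt and no reset: what is moved stays moved. The work goes in short steps, Python scripts to look and compute and a tool call to move; the robot and the scene stay as the last step left them, time stands still between calls to the robot, and variables do not carry over. Pictures are saved under pics/ and viewed, at most 10 in all, crops included, and the job is handed in when it is done.

Besides the shell and the picture viewer there is one more tool, called after "Call:" by a JSON object that holds its "method" and its "body". step_arm: Moves the arm, as the interface text tells. Its arguments: {"type":"object","properties":{"increments":{"type":"array","items":{"type":"array","items":{"type":"array","items":{"type":"number"}}}},"newtons":{"type":"number"}},"required":["increments"]}

```bash
mkdir -p pics
cat > h.py <<'E'
import numpy as np, cv2
from cell import manip, optics, workorder
def grab(n,f=None):
    c=optics.camera(n)
    if f: cv2.imwrite('pics/'+f,c['frame'][:,:,::-1])
    return c
def cloud(c):
    z=c['range_z'].astype(float);K=c['mtx'];v,u=np.indices(z.shape)
    p=np.stack([(u-K[0,2])/K[0,0]*z,(v-K[1,2])/K[1,1]*z,z,np.ones_like(z)],-1)
    w=(p@np.array(c['cam_to_world']).T)[...,:3]; w[z==0]=np.nan
    return w
E
python3 - <<'E'
from h import *
a=grab('scene');b=grab('side')
np.savez('a.npz',w=cloud(a),f=a['frame']);np.savez('b.npz',w=cloud(b),f=b['frame'])
im=np.vstack([a['frame'],b['frame']])[:,:,::-1]
cv2.imwrite('pics/s1.png',cv2.resize(a['frame'][:,:,::-1],(800,600)));cv2.imwrite('pics/d1.png',cv2.resize(b['frame'][:,:,::-1],(800,600)))
for c in(a,b):print(np.round(c['cam_to_world'],2))
print(manip.read_state())
E
```

```text
[[ 8.5000e-01 -2.3000e-01  4.7000e-01 -3.8600e+00]
 [-5.3000e-01 -4.0000e-01  7.5000e-01 -7.9329e+02]
 [ 2.0000e-02 -8.9000e-01 -4.6000e-01  5.7429e+02]
 [ 0.0000e+00  0.0000e+00  0.0000e+00  1.0000e+00]]
[[-6.50000e-01 -5.40000e-01  5.40000e-01 -2.50980e+02]
 [-7.60000e-01  4.40000e-01 -4.80000e-01  6.56090e+02]
 [ 2.00000e-02 -7.20000e-01 -6.90000e-01  1.04332e+03]
 [ 0.00000e+00  0.00000e+00  0.00000e+00  1.00000e+00]]
{'clock': 0.1, 'joints': array([-6.66067839e-02,  3.00402571e-01,  1.52148337e+00, -6.80067369e-06,
        1.32068996e+00, -6.66071760e-02]), 'qd': array([-6.03579570e-04, -8.47370105e-04, -6.41849398e-04, -1.23832784e-03,
       -2.02942554e-04,  9.30679758e-05]), 'effort': array([ 1.84928511e-03, -5.32644153e+01, -3.53284299e+01,  7.10431044e-02,
        2.34944851e-02, -7.30603051e-05]), 'eef_pos': array([ 5.49977139e+02, -5.61138217e-03,  4.04165154e+02]), 'eef_rot': array([-3.14061115e+00, -5.88701986e-05,  1.57079838e+00]), 'wrist_force': array([-0.61110843, -0.85461073, -0.12566955]), 'moment': array([-0.03259776,  0.02932581, -0.00059333]), 'finger_force': 0.0, 'finger_gap': 94.30698919297635}
```

View pics/s1.png

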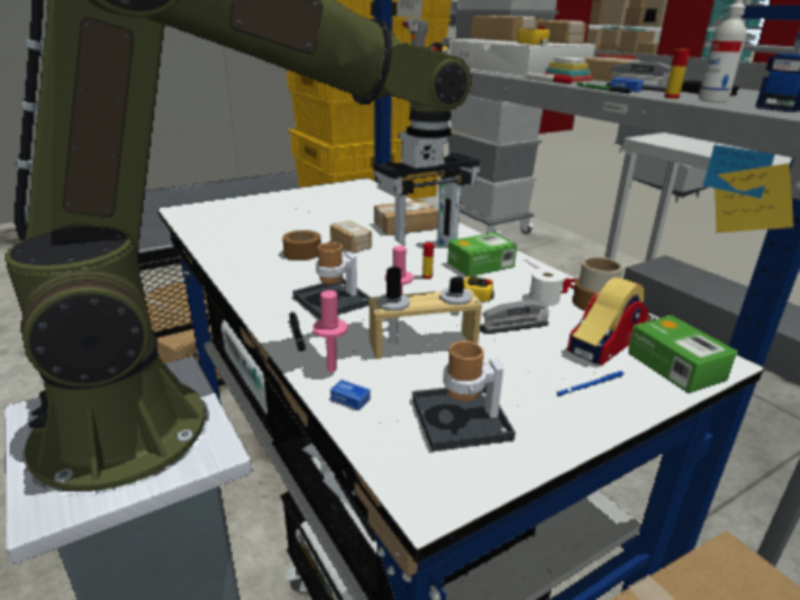

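View pics/d1.png

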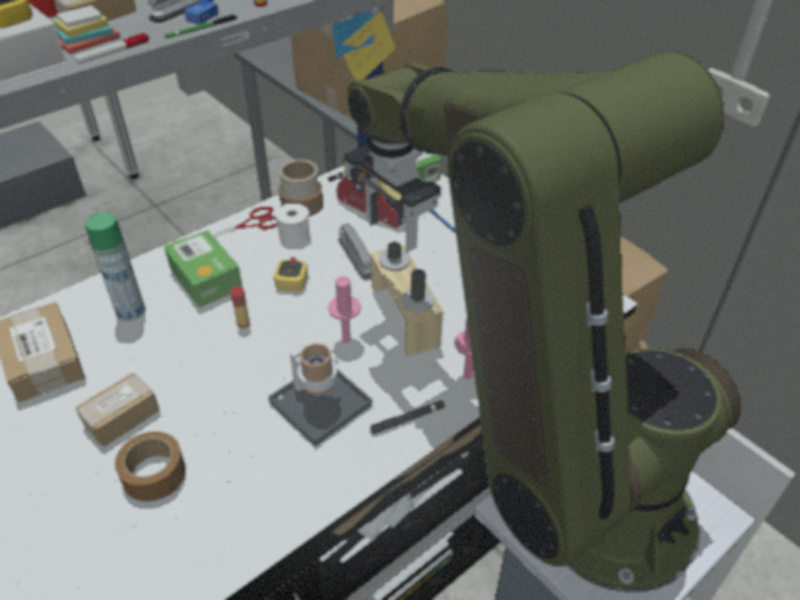

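The scene view shows the long black rod in the rack's near-left hole at about (394,285), with the short one at (455,290). The cores are at (330,255) and (465,360), and the pink look-alikes at (330,315) and (400,262). Next I'll measure these positions.

Run:
```python
from h import *
for n in 'ab':
    d=np.load(n+'.npz');w=d['w'];f=d['f'].astype(int);hsv=cv2.cvtColor(d['f'],cv2.COLOR_RGB2HSV)
    reg=(w[...,0]>200)&(w[...,0]<800)&(abs(w[...,1])<500)
    dark=reg&(hsv[...,2]<60)&(w[...,2]>100)&(w[...,2]<175)
    br=reg&(hsv[...,0]<20)&(hsv[...,1]>90)&(w[...,2]>100)&(w[...,2]<140)
    rack=reg&(hsv[...,0]>10)&(hsv[...,0]<30)&(hsv[...,1]>40)&(w[...,2]>88)&(w[...,2]<100)
    pink=reg&(hsv[...,0]>160)&(hsv[...,1]>80)&(w[...,2]>20)
    for nm,m in (('dark',dark),('brown',br),('rack',rack),('pink',pink)):
        k,l,s,c=cv2.connectedComponentsWithStats(m.astype(np.uint8))
        for i in range(1,k):
            if s[i,4]>25:
                p=w[l==i];print(n,nm,s[i],np.round(np.nanmin(p,0)),np.round(np.nanmax(p,0)),np.round(np.nanmean(p,0)))
f=np.load('b.npz')['f'];g=np.load('a.npz')['f']
A=cv2.resize(f[210:260,175:230,::-1],(400,400),interpolation=2);B=cv2.resize(g[205:265,270:330,::-1],(400,400),interpolation=2)
cv2.imwrite('pics/c.png',np.hstack([A,B]))
```

```text
a dark [247 171   9  22 165] [467. -23. 107.] [490.  -2. 167.] [476. -16. 140.]
a dark [288 178   9  10  75] [581. -64. 109.] [602. -43. 136.] [589. -54. 125.]
a brown [203 155  16  15 189] [441. 196. 100.] [492. 251. 131.] [463. 218. 119.]
a brown [287 218  22  23 415] [ 436. -272.  100.] [ 487. -220.  132.] [ 460. -249.  118.]
a rack [204 168  15   3  27] [441. 200.  93.] [482. 228. 100.] [457. 209.  97.]
a rack [236 185  72  19 561] [432. -92.  88.] [641.  36.  99.] [528. -39.  94.]
a rack [287 236  21   8  58] [ 437. -272.   90.] [ 476. -238.  100.] [ 449. -260.   96.]
a pink [272 155   6   8  36] [708. 209.  65.] [732. 228.  88.] [718. 217.  78.]
a pink [252 157  13  31 176] [484. -23.  74.] [585. 106. 165.] [547.  70. 125.]
a pink [201 186  22  47 489] [320. -48.  20.] [376.   9. 155.] [345. -25. 101.]
a pink [384 215   9  15  68] [ 771. -260.   20.] [ 799. -247.   56.] [ 784. -254.   37.]
b rack [238 162  45  45 481] [431. -69.  88.] [642.  42. 100.] [525.  -7.  95.]
b pink [243 128  12  14  89] [ 493. -193.   21.] [800.  38. 313.] [ 773. -176.   47.]
b pink [148 185   8  10  41] [705. 221.  66.] [725. 243.  92.] [715. 232.  82.]
b pink [292 213  10  26  71] [329. -16.  21.] [371.  12. 123.] [347.  -0.  77.]
```

View pics/c.png

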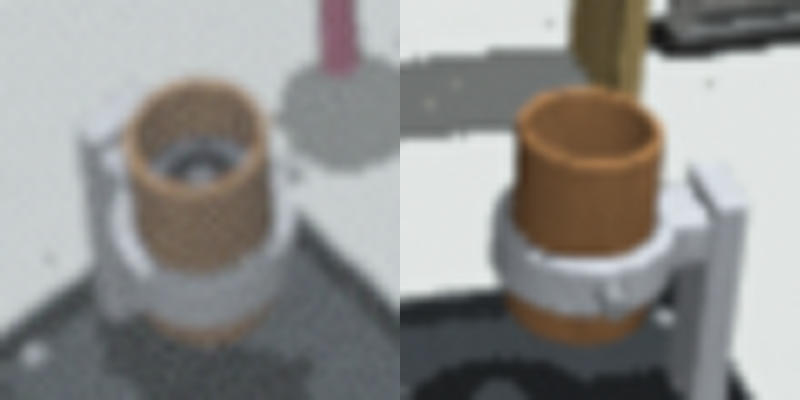

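The left core, at about (464,222), shows a grey disc with a dark face inside (crop 200,165). The near core looks empty. The long rod is at about (480,-13), so I'm moving above it.

Call:
{"method": "step_arm", "body": {"increments": [[[0,0,0,-0.16,-0.875,0,-1],[0,0,0,-0.16,-0.875,0,-1],[0,0,0,0,0,0,-1],[0,0,0,0,0,0,-1]]]}}

```text
clock: 0.5
eef_pos: [479.9, -12.9, 405.0]
eef_rot: [3.141, 0.0, 1.57]
wrist_force: [-0.2, -0.8, -0.1]
finger_gap: 93.9
finger_force: 0.0
```

Run:
```python
from h import *
from scipy.optimize import least_squares
s=manip.read_state();print(s['eef_pos'],s['eef_rot'])
c=grab('wrist');w=cloud(c);np.savez('w.npz',w=w,f=c['frame'])
cv2.imwrite('pics/w1.png',cv2.resize(c['frame'][:,:,::-1],(640,480)));print(np.round(c['cam_to_world'],2))
near=np.hypot(w[...,0]-480,w[...,1]+13)<60
for lo,hi in((160,172),(98,108),(85,98)):
    p=w[near&(w[...,2]>lo)&(w[...,2]<hi)]
    if len(p): print(lo,len(p),p.min(0),p.max(0),p.mean(0),np.median(p,0))
```

```text
[479.88694236 -12.87286326 404.9833485 ] [3.14087628e+00 4.30303431e-05 1.57044026e+00]
[[ 1.0000e+00  0.0000e+00  0.0000e+00  4.7958e+02]
 [ 0.0000e+00 -9.6000e-01 -2.8000e-01  6.7720e+01]
 [ 0.0000e+00  2.8000e-01 -9.6000e-01  3.8476e+02]
 [ 0.0000e+00  0.0000e+00  0.0000e+00  1.0000e+00]]
160 936 [468.04799738 -17.48185222 160.21281291] [495.36292538   8.95807015 166.19818865] [481.47095384  -3.63764433 164.12399879] [481.31346374  -3.5437255  164.34519259]
98 1673 [452.57877401 -28.99862853  98.05614282] [510.82260213  24.97185174 107.91199076] [481.53683668   3.53638716 102.56037103] [481.67552643   5.85352353 102.61110079]
85 3717 [433.43838636 -55.0031788   85.04739033] [539.85581779  41.09399015  97.56780393] [495.0982799   -6.02979605  94.53542178] [508.58140986  -6.70069566  94.62225704]
```

View pics/w1.png

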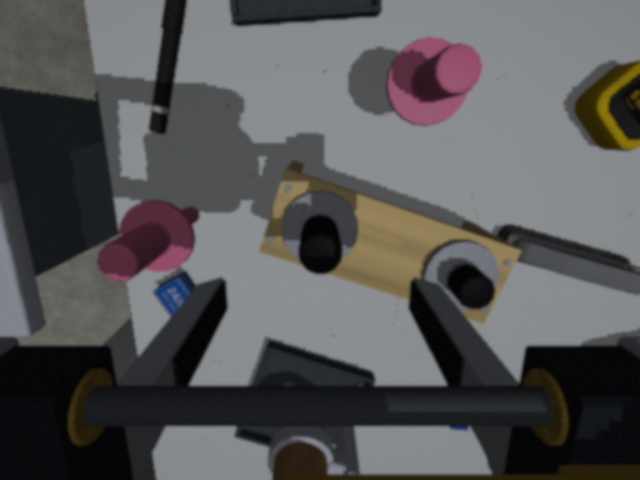

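The wrist view shows the long black rod handle at about (320,245) on its grey collar, with the short one at (470,287). The rod axis is at about (481.6,-4.3). I'll correct, descend and grip.

Call:
{"method": "step_arm", "body": {"increments": [[[0,0,0,0.215,0.04,0,-1],[0,0,0,0,0,0.75,-1],[0,0,0,0,0,0.75,-1],[0,0,0,0,0,0.75,-1],[0,0,0,0,0,0,-1]]]}}

```text
clock: 1.05
eef_pos: [481.5, -3.6, 311.3]
eef_rot: [-3.135, -0.001, 1.571]
wrist_force: [0.4, 0.4, -0.3]
finger_gap: 93.7
finger_force: 0.0
```

Call:
{"method": "step_arm", "body": {"increments": [[[0,0,0,0,0,0,1],[0,0,0,0,0,0,1],[0,0,0,0,0,0,1],[0,0,0,0,0,0,1],[0,0,0,0,0,0,1]]], "newtons": 45}}

```text
clock: 1.55
eef_pos: [481.6, -4.2, 315.2]
eef_rot: [3.141, 0.0, 1.571]
wrist_force: [0.1, 1.0, -0.1]
finger_gap: 57.4
finger_force: 0.0
```

Call:
{"method": "step_arm", "body": {"increments": [[[0,0,0,0,0,0,1],[0,0,0,0,0,0,1],[0,0,0,0,0,0,1],[0,0,0,0,0,0,1],[0,0,0,0,0,0,1]]]}}

```text
clock: 2.05
eef_pos: [481.6, -4.2, 314.6]
eef_rot: [-3.142, -0.0, 1.571]
wrist_force: [-0.2, 0.0, 0.1]
finger_gap: 27.4
finger_force: 45.0
```

Call:
{"method": "step_arm", "body": {"increments": [[[0,0,0,0,0,-0.25,1],[0,0,0,0,0,-0.5,1],[0,0,0,0,0,-0.5,1],[0,0,0,0,0,-0.5,1],[0,0,0,0,0,-0.5,1]]]}}

```text
clock: 2.55
eef_pos: [481.4, -4.2, 406.2]
eef_rot: [3.141, 0.0, 1.571]
wrist_force: [0.3, -0.4, -1.4]
finger_gap: 27.6
finger_force: 45.0
```

Call:
{"method": "step_arm", "body": {"increments": [[[0,0,0,0,0,-0.7,1],[0,0,0,0,0,-0.65,1],[0,0,0,0.6,0,0,1],[0,0,0,0.7,-0.2,0,1],[0,0,0,0.7,-0.2,0,1]]]}}

```text
clock: 3.05
eef_pos: [465.1, 76.5, 459.3]
eef_rot: [3.141, -0.0, 1.57]
wrist_force: [-0.6, -0.5, -2.0]
finger_gap: 27.5
finger_force: 45.0
```

Call:
{"method": "step_arm", "body": {"increments": [[[0,0,0,0.7,0,0,1],[0,0,0,0.7,0,0,1],[0,0,0,0.3,0,0,1],[0,0,0,0,0,0,1],[0,0,0,0,0,0,1]]]}}

```text
clock: 3.55
eef_pos: [465.6, 143.2, 458.8]
eef_rot: [-3.141, 0.0, 1.571]
wrist_force: [0.3, -0.9, -0.8]
finger_gap: 27.3
finger_force: 45.0
```

Run:
```python
from h import *
s=manip.read_state();print(s['eef_pos'],s['eef_rot'])
c=grab('wrist');w=cloud(c)
cv2.imwrite('pics/w2.png',cv2.resize(c['frame'][:,:,::-1],(640,480)))
near=np.hypot(w[...,0]-465,w[...,1]-222)<40
for lo,hi in((124,136),(80,120)):
    m=near&(w[...,2]>lo)&(w[...,2]<hi);p=w[m]
    if len(p):print(lo,len(p),p.min(0),p.max(0),np.median(p,0))
m=near&(w[...,2]>126)&(w[...,2]<134)
# rim circle fit
p=w[m][:,:2].astype(np.float32)
print(cv2.minEnclosingCircle(p), cv2.fitEllipse(cv2.convexHull(p)))
```

```text
[465.60568169 143.21213912 458.77269329] [-3.14149769e+00  2.70952318e-04  1.57092989e+00]
124 676 [441.5646554  203.48538136 124.10358642] [491.85106535 254.1927053  131.91291099] [467.09857734 230.34290771 129.46524985]
80 2222 [434.23165018 186.87247869  80.15762093] [504.89878404 261.06661851 119.88047262] [468.294886   228.77646689 106.86723953]
((466.56585693359375, 228.61793518066406), 25.9263916015625) ((466.53045654296875, 228.7194366455078), (51.014503479003906, 51.369319915771484), 13.2523775100708)
```

View pics/w2.png

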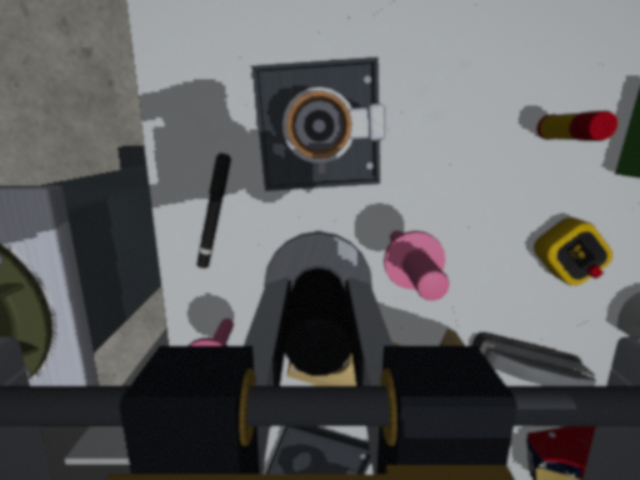

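The wrist view confirms the plug: a grey disc with a dark face inside the core at about (320,125), mouth centre at (466.5,228.6). I'm moving over it.

Call:
{"method": "step_arm", "body": {"increments": [[[0,0,0,0.7,0.02,0,1],[0,0,0,0.7,0,0,1],[0,0,0,0.5,0,0,1],[0,0,0,0.235,0,0,1],[0,0,0,0,0,0,1]]]}}

```text
clock: 4.1
eef_pos: [466.5, 229.1, 458.5]
eef_rot: [-3.141, 0.0, 1.571]
wrist_force: [-0.2, 0.1, -0.7]
finger_gap: 27.4
finger_force: 45.0
```

Call:
{"method": "step_arm", "body": {"increments": [[[0,0,0,0,0,0,1],[0,0,0,0,0,0,1]]]}}

```text
clock: 4.3
eef_pos: [466.5, 228.2, 458.7]
eef_rot: [3.141, 0.0, 1.57]
wrist_force: [0.1, -0.0, -1.2]
finger_gap: 27.4
finger_force: 45.0
```

Run:
```python
from h import *
s=manip.read_state();print(s['eef_pos'],s['eef_rot'])
c=grab('side');w=cloud(c);d=grab('scene')
A=cv2.resize(c['frame'][150:280,130:280,::-1],(400,347));B=cv2.resize(d['frame'][90:220,150:300,::-1],(400,347))
cv2.imwrite('pics/s3.png',np.hstack([A,B]))
```

```text
[466.54202241 228.23476678 458.74537847] [3.14147639e+00 1.15329193e-04 1.56973913e+00]
```

View pics/s3.png

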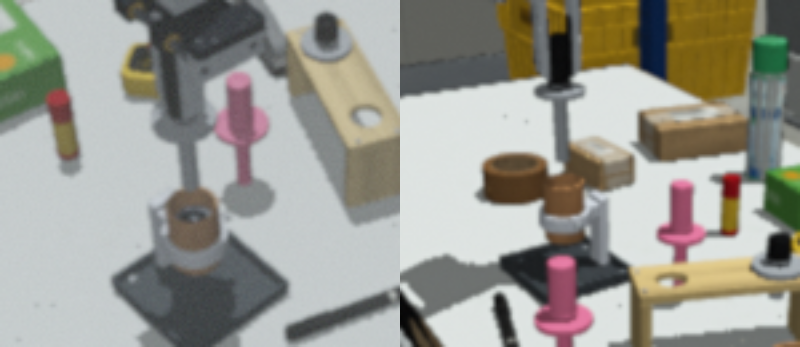

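The rod hangs upright directly over the core (left crop 190,170). Inserting now.

Call:
{"method": "step_arm", "body": {"increments": [[[0,0,0,0,0,0.3,1],[0,0,0,0,0,0.3,1],[0,0,0,0,0,0.3,1],[0,0,0,0,0,0.2,1],[0,0,0,0,0,0.2,1]]]}}

```text
clock: 4.9
eef_pos: [466.4, 229.2, 406.3]
eef_rot: [3.141, -0.0, 1.571]
wrist_force: [-1.3, -0.8, 6.9]
finger_gap: 27.6
finger_force: 45.0
```

Call:
{"method": "step_arm", "body": {"increments": [[[0,0,0,0,0,0.2,1],[0,0,0,0,0,0.2,1],[0,0,0,0,0,0.2,1],[0,0,0,0,0,0.2,1],[0,0,0,0,0,0,1]]]}}

```text
clock: 5.4
eef_pos: [466.3, 229.2, 373.3]
eef_rot: [-3.14, 0.001, 1.571]
wrist_force: [-0.1, -0.3, -1.4]
finger_gap: 27.5
finger_force: 45.0
```

Call:
{"method": "step_arm", "body": {"increments": [[[0,0,0,0,0,0.2,1],[0,0,0,0,0,0.15,1],[0,0,0,0,0,0.1,1],[0,0,0,0,0,0.07,1],[0,0,0,0,0,0,1]]]}}

```text
clock: 5.9
eef_pos: [466.4, 229.2, 353.5]
eef_rot: [-3.141, 0.0, 1.571]
wrist_force: [-0.6, 0.1, -1.7]
finger_gap: 27.4
finger_force: 45.0
```

Call:
{"method": "step_arm", "body": {"increments": [[[0,0,0,0,0,0.05,1],[0,0,0,0,0,0.04,1],[0,0,0,0,0,0,1]]]}}

```text
clock: 6.2
eef_pos: [466.4, 229.2, 350.1]
eef_rot: [-3.141, 0.0, 1.571]
wrist_force: [-0.6, -0.2, -0.5]
finger_gap: 27.6
finger_force: 45.0
```

Call:
{"method": "step_arm", "body": {"increments": [[[0,0,0,0,0,0.03,1],[0,0,0,0,0,0.0,1]]]}}

```text
clock: 6.4
eef_pos: [466.4, 229.2, 349.6]
eef_rot: [3.141, -0.0, 1.571]
wrist_force: [-1.9, -0.2, 4.4]
finger_gap: 27.2
finger_force: 45.0
```

Run:
```python
from h import *
s=manip.read_state();print(s['eef_pos'],s['wrist_force'])
c=grab('side');d=grab('scene')
A=cv2.resize(c['frame'][190:280,150:250,::-1],(400,360));B=cv2.resize(d['frame'][120:210,160:260,::-1],(400,360))
cv2.imwrite('pics/s4.png',np.hstack([A,B]))
```

```text
[466.38229417 229.21738744 349.61858974] [-1.94400867 -0.15024949  4.43520127]
```

View pics/s4.png

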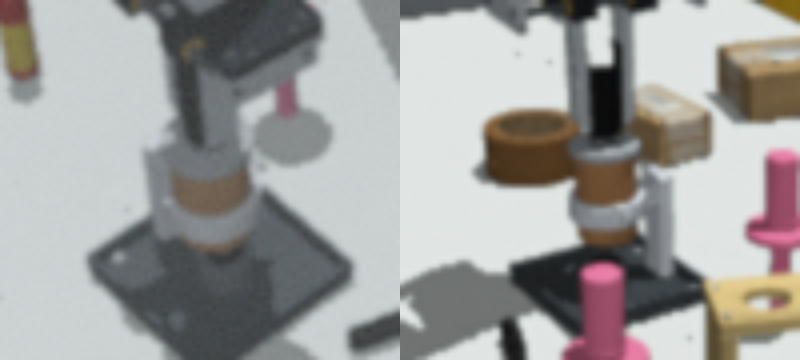

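Contact is felt and the collar sits on the rim (right crop 605,150). Releasing and backing straight up.

Call:
{"method": "step_arm", "body": {"increments": [[[0,0,0,0,0,0,-1],[0,0,0,0,0,0,-1],[0,0,0,0,0,0,-1],[0,0,0,0,0,0,-1],[0,0,0,0,0,0,-1]]]}}

```text
clock: 7.0
eef_pos: [466.4, 229.2, 349.0]
eef_rot: [-3.142, -0.0, 1.571]
wrist_force: [0.5, 0.1, 0.1]
finger_gap: 64.3
finger_force: 0.0
```

Call:
{"method": "step_arm", "body": {"increments": [[[0,0,0,0,0,0,-1],[0,0,0,0,0,-0.3,-1],[0,0,0,0,0,-0.7,-1],[0,0,0,0,0,-0.8,-1],[0,0,0,0,0,-0.8,-1]]]}}

```text
clock: 7.5
eef_pos: [466.1, 229.1, 455.2]
eef_rot: [3.141, -0.0, 1.571]
wrist_force: [-0.1, -0.2, -0.5]
finger_gap: 93.9
finger_force: 0.0
```

Call:
{"method": "step_arm", "body": {"increments": [[[0,0,0,-0.8,0,-0.5,-1],[0,0,0,-0.8,0,0,-1],[0,0,0,-0.8,0,0,-1],[0,0,0,0,0,0,-1],[0,0,0,0,0,0,-1]]]}}

```text
clock: 8.0
eef_pos: [466.3, 132.9, 473.9]
eef_rot: [3.141, -0.0, 1.57]
wrist_force: [0.1, -0.1, 0.0]
finger_gap: 94.1
finger_force: 0.0
```

Run:
```python
from h import *
c=grab('side');d=grab('scene');e=grab('wrist');w=cloud(e)
n=np.hypot(w[...,0]-466,w[...,1]-229)<34
p=w[n&(w[...,2]>185)];print('top',len(p),np.median(p,0) if len(p) else 0)
p=w[n&(w[...,2]>130)&(w[...,2]<150)];print('collar',np.median(p,0),p.min(0),p.max(0))
for v,nm in((cloud(c),'side'),(cloud(d),'scene')):
    m=(np.hypot(v[...,0]-466,v[...,1]-229)<55)&(v[...,2]>8)&(v[...,2]<50);q=v[m];print(nm,len(q),np.median(q,0))
A=cv2.resize(c['frame'][180:280,150:250,::-1],(400,400));B=cv2.resize(cv2.convertScaleAbs(d['frame'][110:210,160:260,::-1],alpha=1.5),(400,400))
cv2.imwrite('pics/s5.png',np.hstack([A,B]))
```

```text
top 964 [466.39301365 228.31015778 199.36148033]
collar [466.94084867 225.95923008 137.63916592] [437.13895604 198.69601774 134.20719301] [495.89462883 258.29855439 145.42280782]
side 334 [455.2352366  240.60456866  12.61317359]
scene 125 [508.76191387 226.07327777  29.23069787]
```

View pics/s5.png

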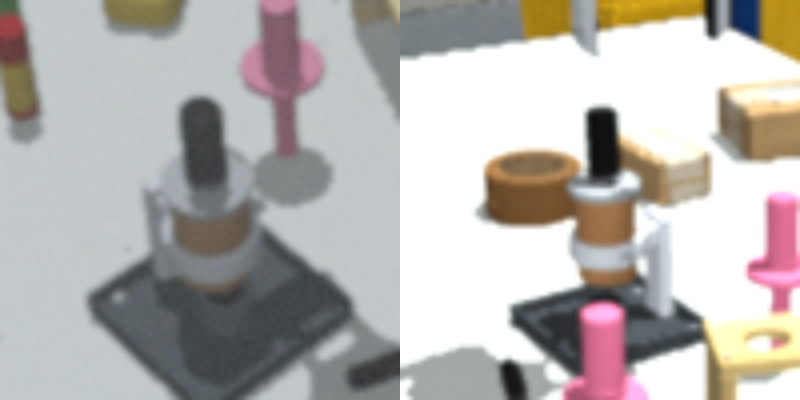

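Run:
```python
from h import *
for nm in('side','scene'):
    v=cloud(grab(nm))
    m=(np.hypot(v[...,0]-466,v[...,1]-229)<34)&(v[...,2]>-5)&(v[...,2]<52);q=v[m]
    print(nm,len(q),np.histogram(q[:,2],[-5,5,10,15,20,25,30,35,40,45,52])[0])
    k=q[(q[:,2]>12)&(q[:,2]<40)]
    if len(k):print(k.min(0),k.max(0),k.mean(0))
```

```text
side 325 [ 42 134  24  10  20  45  46   4   0   0]
[439.55284214 210.73328561  12.18473968] [476.08418874 249.11874343  35.95858532] [452.28763382 234.56993336  26.77596961]
scene 87 [ 2 42  2  1  3 14 23  0  0  0]
[444.4162217  204.35953639  12.17139173] [483.27531256 246.18088241  32.78346614] [465.35672214 225.87285033  28.96303259]
```

The plug rests in the tray with its top at about 31 mm, and the rod is seated. Handing in.

```bash
python3 -c "
from cell import workorder
print(workorder.sign_off())"
```

```text
the job is handed in; nothing more can be done
None
```

The long rod is pushed fully home in the jammed core with its collar on the mouth, the plug is out in the stand's tray, and the job is handed in after about 8 s of robot time.

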